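# Drift a garment-rail joint into line

### The arm

A 6-joint arm with a two-finger parallel gripper is mounted at the origin on the work surface. World frame = base frame: x ahead of the robot, y to its left, z up, the work surface at z = 0. Lengths are in m, angles in rad, forces in N, time in s.
With the tool pointing down it reaches from about 0.35 to 0.875 m from the base axis. Payload 4.2 kg.
Tool frame: the origin (TCP) lies between the finger pads; the fingertips stand 25 mm ahead of it and the grasp point (between the pads) lies 6 mm ahead of it (r.finger_overhang is the distance from the TCP to the fingertips, in m); z points along the fingers, y is the line along which they close (so a half turn about z gives the same grasp; the last joint's range is limited). The gripper opens to 87 mm and grips with 3 to 60 N. Pads are 19 mm wide; open, the fingers measure 117 mm over their backs; the gripper's body (75 mm by 190 mm) begins 51 mm behind the grasp point.
Start: joints at [1.396, 0.385, 0.008, 0, -1.194, -0.259], TCP at [0.263, 0.567, 0.248] pointing down, gripper open.
Joint ranges: [-3.14, 3.14], [-1.21, 2.06], [-1.07, 1.41], [-3.16, 2.05], [-2.99, -0.16], [-3.1, 3.1]. Speed limits (rad/s): [2.79, 2.79, 3.14, 3.14, 3.14, 3.14].

### API

Orientations are given as a unit quaternion [x, y, z, w].
In Python, from plant import status, capture, r gives the robot as it stands. The module is installed in compiled form; this text tells all that it offers.
- The arm moves only by the tool arm_command, never from a script. Its argument "series" is a list that holds one entry, the list of rows, each a list of 7 numbers: the shift along the tool's x, y, z in mm, then the turn, a rotation vector about the tool's x, y, z in rad, then the opening, from -1 (shut) to 1 (fully open). In form: [[[dx, dy, dz, ax, ay, az, fingers], ...]]. A call has 1 to 12 rows; each row is the pose to reach, as a shift and turn from the pose commanded when the call began, along the tool's axes at that moment; what a row does not reach only later rows make up. A row lasts 1/8 s, in which the tool goes at most 62.5 mm and 10.7 degrees, less where a joint would pass 70% of its speed; a pose out of reach is approached as far as the arm can. A call with a gripper value outside its range is refused whole. The fingers move at their own pace and stop on an object; the grip force is fixed at half the most. Time passes only in rows, so rows that repeat a pose let the fingers close. It gives the time, the measured TCP pose, the force, the opening and the grip force at its end, in the units of the state.
- status.read_state(): the state, without advancing time (a new reading comes with each control period).
- capture(name): name is "side" or "top"; returns a dict with "frame" (480x640x3 uint8, red, green, blue), "camera_matrix" (3x3 intrinsics, pixels), "extrinsics" (4x4, takes a point from world to camera coordinates). Camera axes: x right, y down, z forward; pixel columns grow to the right and rows downward; lengths in m; the calibration is good to about 2 mm. A picture is of the moment at which its call begins. There is no depth.
- r.job_done(): hands the job in; it is judged then, once.
The state is a dict: "t": time; "joint_pos": joint angles; "qd": joint speeds; "tau": joint torques, N m; "eef_pos": TCP position; "eef_rot": TCP orientation; "wrist_force": force on the tool from outside, world axes, zero at the start; "wrist_torque": the same for the moment, N m; "width": opening from 0.0 (shut) to 1.0 (fully open); "gripper_force": force on a finger pad.
Only numpy, scipy, OpenCV 4.12 (cv2) and the standard library are available. Lean on these libraries where they do the work, as an engineer would, in place of code of your own. Each camera call takes 0.05 s, during which the arm holds its last target. There are 200 camera calls.

### The job

Two ends of a flat garment rail overlap in the wooden cradle, but their bolt holes are out of line. Take the tapered drift from the tool rack and push it, point down, through both holes until its collar sits flush on the upper bar and the holes have pulled into line, then leave it standing there. Leave the straight blunt pin hanging in the rack.

Things in the scene. Friction and masses are not known exactly. Their poses are not given: they have to be found in the camera images.
- drift: Tapered drift, steel, 0.35 kg, 132 mm tall, hanging upright in the rack. Origin: centre of its point; z up. Above the point: cone 8 mm wide at 0 to 30 mm at 45 mm, 30 mm shank to 70, collar 48 mm wide to 78, round domed head 28 mm wide to 132: grip it 104 mm up, fingers closing across the row. In the rack its point is 16 mm above the counter; lift it 150 mm to clear the other tools.
- blunt_pin: Straight pin to leave in the rack: flat-ended 30 mm shank 60 mm long, 48 mm collar, square 30 mm head, 122 mm tall in all. Origin: centre of its foot. Rack: open plywood stand 270 x 70 x 86 mm, left or right, one row of three square 38 mm slots 85 mm apart, roughly along y (20 degrees either way); drift, pin and an awl with a brown wooden head hang by their collars in any order.
- fixed_hole (a point): Centre of the 32 mm through hole in the lower, fixed steel bar (60 mm wide, 8 mm thick), on its top face 78 mm above the counter; mostly hidden by the upper bar. The bar is fixed in a wooden cradle 240 x 100 mm, left or right on the counter. x along the bars (within 30 degrees of world x), z up. Free below the bar down to 12 mm above the counter.
- sliding_hole (a point): Centre of the 32 mm through hole in the upper bar (60 mm wide, 8 mm thick, lying on the lower one), on its top face 86 mm above the counter. This bar slides stiffly (8 N) along x only; it starts 7 to 11 mm towards +x (away from the robot). Enter the point midway between the holes, then push down (up to 25 N) over the fixed hole; seated, the point is 16 mm above the counter.
There are look-alikes about, which are no part of the job. Leave any orange look-alike of the drift alone.

How it is judged:
On the way:
1. the robot holds or presses the drift while its point goes more than 20 mm below the lower bar's top face, through both holes (horizontal distance between drift and fixed_hole below 0.016 m and z of drift in the frame of fixed_hole below -0.02 m and contact force between the fingers and drift above 0.5 N), for 0.2 s.
At the end, for the whole second after the job is handed in: The drift stands in both holes, released and at rest: upright within about 8 degrees, its point within 10 mm of the fixed hole's axis and at least 57 mm below the lower bar's top face (fully seated is 62 mm), and the two holes in line within 5 mm (horizontal distance between drift and fixed_hole below 0.01 m and z of drift in the frame of fixed_hole below -0.057 m and angle between drift's own z axis and vertical below 0.15 rad and horizontal distance between sliding_hole and fixed_hole below 0.005 m and linear speed of drift below 0.02 m/s); the robot touches nothing.
It fails at once if the blunt pin is taken or knocked more than 30 mm from its place in the rack (distance of blunt_pin from where it was at the start of the episode above 0.03 m).
It also fails if it takes over 42 s, if anything falls off the work surface, if the arm or the gripper's body presses on something with over 40 N, if the wrist force passes 120 N, or if a joint passes its speed limit or range.

## Working session

There is one attempt and no reset: what is moved stays moved. The work goes in short steps, Python scripts to look and compute and a tool call to move; the robot and the scene stay as the last step left them, time stands still between calls to the robot, and variables do not carry over. Pictures are saved under pics/ and viewed, at most 10 in all, crops included, and the job is handed in when it is done.

Besides the shell and the picture viewer there is one more tool, called after ">>>" by a JSON object that holds its "fn" and its "kwargs", one argument or row to a line. arm_command: Moves the arm, as the interface text tells. Its arguments: {"type":"object","properties":{"series":{"type":"array"}},"required":["series"]}

```bash
mkdir -p pics; cat > h.py <<'E'
import numpy as np, cv2
from plant import status, capture, r
def snap(n,f):
    c=capture(n); cv2.imwrite(f,c["frame"][:,:,::-1]); np.savez(f[:-4]+".npz",K=c["camera_matrix"],E=c["extrinsics"],I=c["frame"]); return c
def ray(c,uv,z):
    K,E=c["K"],c["E"]; R,t=E[:3,:3],E[:3,3]; o=-R.T@t
    d=R.T@np.linalg.inv(K)@np.array([uv[0],uv[1],1.]); return o+d*(z-o[2])/d[2]
def proj(c,p):
    q=c["E"][:3,:3]@np.array(p)+c["E"][:3,3]; q=c["K"]@q; return q[:2]/q[2]
E
python3 - <<'E'
from h import *
for n in("top","side"):
    c=snap(n,f"pics/{n}0.png"); E=c["extrinsics"]; print(n,-E[:3,:3].T@E[:3,3],c["camera_matrix"][0])
s=status.read_state(); print({k:np.round(s[k],3) for k in("t","eef_pos","eef_rot","width")})
E
```

```text
top [ 0.44937545 -0.02161953  0.94566831] [486.99237621   0.         321.57255057]
side [ 0.22034369 -0.69123838  0.5745537 ] [467.90436827   0.         320.00439476]
{'t': np.float64(0.1), 'eef_pos': array([0.263, 0.567, 0.247]), 'eef_rot': array([ 0.977, -0.215, -0.   ,  0.001]), 'width': np.float64(1.0)}
```

View pics/top0.png

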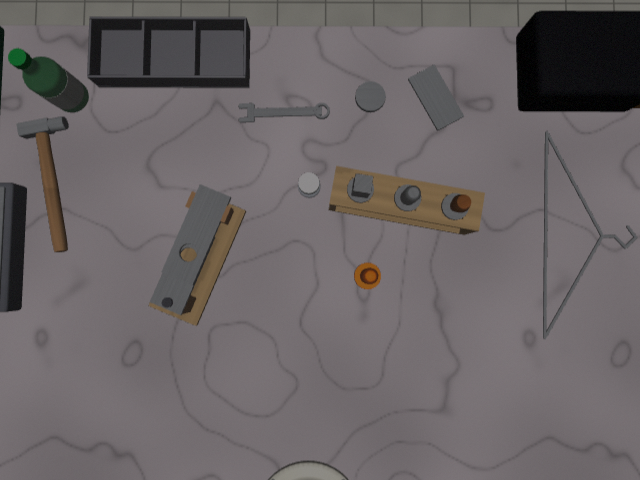

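View pics/side0.png

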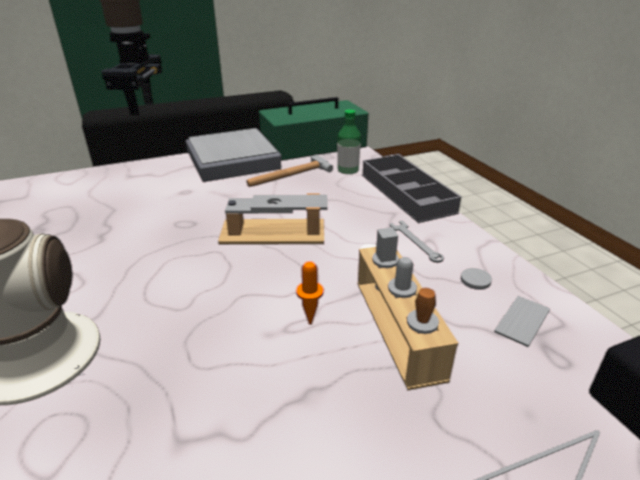

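The top view shows the drift with its round grey head at about (411,194). It sits mid-rack between the square-headed pin (361,186) and the brown awl (458,205). The upper bar's hole is at about (188,254), and the orange decoy is at (368,276).

```bash
python3 - <<'E'
from h import *
I=cv2.imread("pics/top0.png")
a=cv2.resize(I[180:330,140:250],None,fx=4,fy=4,interpolation=cv2.INTER_CUBIC)
b=cv2.resize(I[160:240,325:420],None,fx=4,fy=4,interpolation=cv2.INTER_CUBIC)
o=np.zeros((600,800,3),np.uint8); o[:600,:440]=a; o[:320,440:800]=b[:,20:]
S=cv2.imread("pics/side0.png"); s=cv2.resize(S[185:245,225:335],(360,196),interpolation=cv2.INTER_CUBIC); o[330:526,440:800]=s
cv2.imwrite("pics/z.png",o)
c=np.load("pics/top0.npz")
# bar edges & hole: grey vs brown
hsv=cv2.cvtColor(I,cv2.COLOR_BGR2HSV)
br=((hsv[...,1]>70)&(hsv[...,0]<25)).astype(np.uint8)
n,l,st,ce=cv2.connectedComponentsWithStats(br)
for i in range(1,n):
    if st[i,4]>30: print(st[i],ce[i].round(1))
for nm,uv,z in(("drifthead",(412,193),.14),("driftcollar",(408,198),.094),("hole",(188,254),.086),("rack a",(337,168),.086),("rack b",(483,194),.086)): print(nm,ray(c,uv,z).round(4))
E
```

```text
[  36  132   31  120 1693] [ 51.1 192.5]
[ 329  166  156   68 5124] [408.5 202.4]
[186 192   9  16  66] [190.1 199.2]
[ 149  204   97  121 2411] [210.5 265.9]
[181 248  16  13 165] [188.2 254.1]
[354 262  27  28 581] [367.1 275.5]
drifthead [ 0.5855 -0.1749  0.14  ]
driftcollar [ 0.5844 -0.1765  0.094 ]
hole [0.4852 0.2116 0.086 ]
rack a [ 0.6396 -0.0515  0.086 ]
rack b [ 0.5931 -0.3119  0.086 ]
```

View pics/z.png

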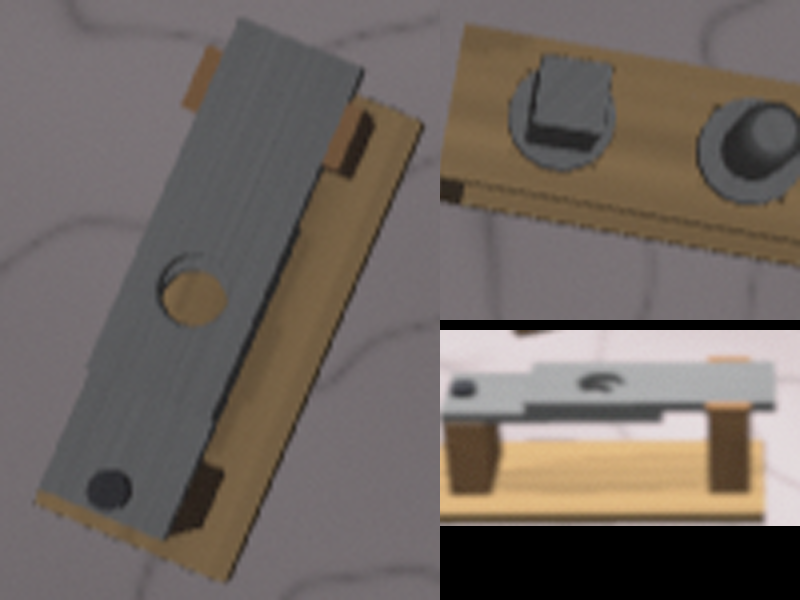

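The zoomed crop shows the upper hole centred near full-frame (187.8,252.3), with the brown see-through area at (188.2,254.1). The drift collar is at (408,197.5), the pin collar at (360.5,189.5), and the bar's left edge runs from (199.5,184.5) to (161.8,272.5).

```bash
cat >> h.py <<'E'
from scipy.spatial.transform import Rotation as Ro
def move(pos,yawdelta=0.,roll=None):
    "tool shift mm + rotvec to reach world pos, world yaw change (rad), tool straight down"
    s=status.read_state(); R=Ro.from_quat(s["eef_rot"]); 
    d=R.inv().apply(np.array(pos)-s["eef_pos"])*1000
    M=R.as_matrix(); y=np.arctan2(M[1,0],M[0,0])+yawdelta
    T=Ro.from_matrix(np.array([[np.cos(y),np.sin(y),0],[np.sin(y),-np.cos(y),0],[0,0,-1]]))
    return d.round(1),(R.inv()*T).as_rotvec().round(4)
E
python3 - <<'E'
from h import *
c=np.load("pics/top0.npz"); I=c["I"]
dc=ray(c,(408,197.5),.094); pc=ray(c,(360.5,189.5),.094); print("drift",dc,"pin",pc,"gap",np.linalg.norm(dc-pc),"row ang",np.degrees(np.arctan2(*(pc-dc)[1::-1])))
a=ray(c,(199.5,184.5),.086); b=ray(c,(161.8,272.5),.086); u=(a-b)/np.linalg.norm(a-b); v=np.array([-u[1],u[0],0]); print("axis",np.degrees(np.arctan2(u[1],u[0])),np.linalg.norm(a-b))
sl=ray(c,(187.8,252.3),.086); print("slide",sl,"lat from left edge (30)",(a-sl)@v)
hsv=cv2.cvtColor(I,cv2.COLOR_RGB2HSV); br=(hsv[...,1]>70)&(hsv[...,0]<25)
ys,xs=np.nonzero(br[245:265,178:200]); P=np.array([ray(c,(x+178,y+245),.070) for x,y in zip(xs,ys)])
print("fixed offset along axis", ((P-sl)@u).max()+.0009-.016)
P8=np.array([ray(c,(x+178,y+245),.086) for x,y in zip(xs,ys)]); print("upper -x edge (-16)",((P8-sl)@u).min()-.0009, "lat max/min",((P8-sl)@v).min()-.0009)
print("mv",move([dc[0],dc[1],.247],np.radians(-75.3)))
E
```

```text
drift [ 0.58525637 -0.17651014  0.094     ] pin [ 0.59936736 -0.09269678  0.094     ] gap 0.08499293922097892 row ang 80.44319462746476
axis -21.975860954960275 0.16891519943683336
slide [0.48823707 0.21202933 0.086     ] lat from left edge (30) 0.02834909524314575
fixed offset along axis -0.006779539717365841
upper -x edge (-16) -0.015901839431406044 lat max/min -0.016176336409680053
mv (array([605.3, 538.6,   0.7]), array([ 0.0016, -0.0014,  1.3142]))
```

>>> {"fn": "arm_command", "kwargs": {
  "series": [
    [[605,539,0,0,0,1.314,1],[605,539,0,0,0,1.314,1],[605,539,0,0,0,1.314,1],[605,539,0,0,0,1.314,1],[605,539,0,0,0,1.314,1],[605,539,0,0,0,1.314,1],[605,539,0,0,0,1.314,1],[605,539,0,0,0,1.314,1],[605,539,0,0,0,1.314,1],[605,539,0,0,0,1.314,1],[605,539,0,0,0,1.314,1],[605,539,0,0,0,1.314,1]]
  ]
}}

```text
t: 1.6
eef_pos: [0.5615, -0.123, 0.2472]
eef_rot: [-0.642, 0.767, 0.0, -0.0]
wrist_force: [1.5, 1.1, 0.2]
width: 0.996
gripper_force: 0.0
```

```bash
python3 - <<'E'
from h import *
M=Ro.from_quat(status.read_state()["eef_rot"]).as_matrix(); print(status.read_state()["eef_pos"],np.degrees(np.arctan2(M[1,1],M[0,1])))
print(move([.5853,-.1765,.247]),status.read_state()["t"])
E
```

```text
[ 0.56145471 -0.12298018  0.24721258] 169.85424722085497
(array([ 48.5, -32.9,   0.2]), array([0.0005, 0.0001, 0.    ])) 1.6
```

>>> {"fn": "arm_command", "kwargs": {
  "series": [
    [[48.5,-33,0,0,0,0,1],[48.5,-33,0,0,0,0,1],[48.5,-33,40,0,0,0,1],[48.5,-33,75,0,0,0,1],[48.5,-33,105,0,0,0,1],[48.5,-33,121,0,0,0,1],[48.5,-33,121,0,0,0,1],[48.5,-33,121,0,0,0,1]]
  ]
}}

```text
t: 2.6
eef_pos: [0.5859, -0.1744, 0.1279]
eef_rot: [-0.642, 0.767, -0.001, 0.001]
wrist_force: [-0.5, 0.4, 0.8]
width: 1.002
gripper_force: 0.0
```

```bash
python3 - <<'E'
from h import *
c=snap("side","pics/g.png"); print(move([.5853,-.1765,.126]))
I=c["frame"][200:400,320:500,::-1]; cv2.imwrite("pics/g2.png",cv2.resize(I,None,fx=3,fy=3))
E
```

```text
(array([2.1, 0.4, 2.1]), array([-0.003 ,  0.0001, -0.    ]))
```

View pics/g2.png

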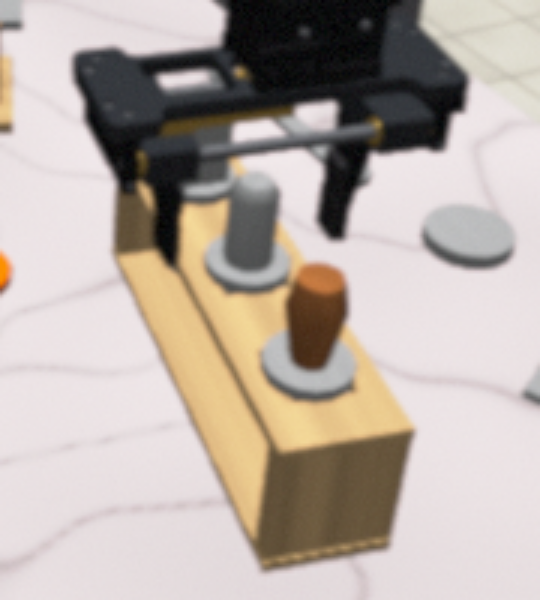

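The side crop shows the open fingers (tips at about (170,250) and (335,235)) straddling the drift's domed head. The pin and the awl are clear of them.

```bash
python3 - <<'E'
from h import *
c=np.load("pics/g.npz")
print("collar px",proj(c,[.5853,-.1765,.094]),"tips mid px",proj(c,[.5859,-.1744,.103]),"head top",proj(c,[.5853,-.1765,.148]))
print(status.read_state()["eef_pos"])
E
```

```text
collar px [401.4622349  285.32997397] tips mid px [401.61173474 280.21626883] head top [404.58658155 258.60039449]
[ 0.58601468 -0.17445655  0.12812771]
```

>>> {"fn": "arm_command", "kwargs": {
  "series": [
    [[2,0,1,0,0,0,1],[2,0,1,0,0,0,-1],[2,0,1,0,0,0,-1],[2,0,1,0,0,0,-1],[2,0,1,0,0,0,-1],[2,0,1,0,0,0,-1],[2,0,1,0,0,0,-1],[2,0,1,0,0,0,-1]]
  ]
}}

```text
t: 3.65
eef_pos: [0.5849, -0.1765, 0.1256]
eef_rot: [-0.642, 0.767, -0.0, 0.0]
wrist_force: [1.1, -1.3, 0.5]
width: 0.308
gripper_force: 29.9
```

>>> {"fn": "arm_command", "kwargs": {
  "series": [
    [[2,0,-20,0,0,0,-1],[2,0,-60,0,0,0,-1],[2,0,-110,0,0,0,-1],[2,0,-150,0,0,0,-1],[2,0,-170,0,0,0,-1],[2,0,-170,0,0,0,-1]]
  ]
}}

```text
t: 4.4
eef_pos: [0.5845, -0.1783, 0.2963]
eef_rot: [-0.642, 0.767, -0.001, 0.001]
wrist_force: [0.3, 0.1, -3.2]
width: 0.311
gripper_force: 29.9
```

```bash
python3 - <<'E'
from h import *
s=status.read_state();print(s["eef_pos"],s["width"],s["wrist_force"],move([.484,.2137,.29]))
E
```

```text
[ 0.58454859 -0.17831262  0.29632769] 0.31109052704920803 [ 0.30937303  0.13264075 -3.18678282] (array([-368.2,  168.1,    6.3]), array([-0.0021,  0.0008, -0.    ]))
```

>>> {"fn": "arm_command", "kwargs": {
  "series": [
    [[-20,9,0,0,0,0,-1],[-55,25,0,0,0,0,-1],[-95,43,0,0,0,0,-1],[-140,64,0,0,0,0,-1],[-185,84,0,0,0,0,-1],[-230,105,0,0,0,0,-1],[-275,126,0,0,0,0,-1],[-315,144,0,0,0,0,-1],[-345,158,0,0,0,0,-1],[-368,168,0,0,0,0,-1],[-368,168,20,0,0,0,-1],[-368,168,40,0,0,0,-1]]
  ]
}}

```text
t: 5.9
eef_pos: [0.4819, 0.2139, 0.2531]
eef_rot: [-0.642, 0.766, 0.0, -0.002]
wrist_force: [-0.2, -0.7, -4.2]
width: 0.314
gripper_force: 30.0
```

>>> {"fn": "arm_command", "kwargs": {
  "series": [
    [[0,0,25,0,0,0,-1],[0,0,35,0,0,0,-1],[0,0,35,0,0,0,-1],[0,0,35,0,0,0,-1]]
  ]
}}

```text
t: 6.4
eef_pos: [0.4841, 0.2137, 0.2213]
eef_rot: [-0.642, 0.767, -0.0, 0.001]
wrist_force: [-0.4, 0.1, -2.8]
width: 0.312
gripper_force: 30.0
```

```bash
python3 - <<'E'
from h import *
s=status.read_state();print(s["t"],s["eef_pos"],s["width"],s["wrist_force"],move([.484,.2137,.22]))
c=snap("side","pics/s1.png");d=snap("top","pics/t1.png")
p=s["eef_pos"]; c=np.load("pics/s1.npz"); 
print("expect point px",proj(c,[p[0],p[1],p[2]-.1096]),"collar",proj(c,[p[0],p[1],p[2]-.0355]),"slide hole",proj(c,[.4882,.2120,.086]),"fixed",proj(c,[.4803,.2152,.078]))
a=cv2.resize(cv2.imread("pics/s1.png")[130:250,205:345],None,fx=4,fy=4,interpolation=cv2.INTER_CUBIC); cv2.imwrite("pics/s2.png",a)
E
```

```text
6.4 [0.48413962 0.2137337  0.22132069] 0.31188314988896526 [-0.43391142  0.14525493 -2.75867823] (array([0.1, 0.1, 1.3]), array([-0.0012,  0.001 , -0.    ]))
expect point px [270.40316223 190.08547264] collar [268.39785847 158.78047237] slide hole [273.02670712 200.3990163 ] fixed [269.44058436 203.58333434]
```

View pics/s2.png

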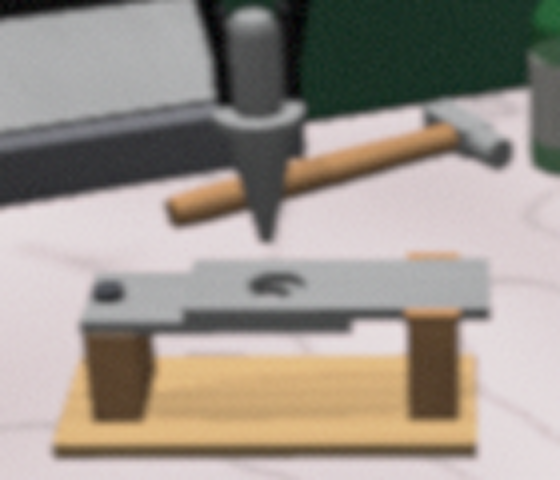

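The drift hangs upright with its point at full-frame (271.5,190.3). The hole is at (274.3,201), so the point is over it as predicted.

>>> {"fn": "arm_command", "kwargs": {
  "series": [
    [[0,0,10,0,0,0,-1],[0,0,20,0,0,0,-1],[0,0,28,0,0,0,-1],[0,0,36,0,0,0,-1],[0,0,42,0,0,0,-1],[0,0,46,0,0,0,-1],[0,0,46,0,0,0,-1]]
  ]
}}

```text
t: 7.38
eef_pos: [0.4837, 0.2133, 0.1743]
eef_rot: [-0.642, 0.767, -0.0, -0.0]
wrist_force: [-0.5, -0.1, -3.8]
width: 0.309
gripper_force: 30.0
```

```bash
python3 - <<'E'
from h import *
s=status.read_state();p=s["eef_pos"];print(p,p[2]-.1096,s["wrist_force"])
u=np.array([.927,-.375,0]); print("fixed shift",move([*(np.array([.4882,.2120,0])-.0085*u)[:2],p[2]]))
print("u in tool",Ro.from_quat(s["eef_rot"]).inv().apply(u))
E
```

```text
[0.48368696 0.2132905  0.17428107] 0.06468106870603485 [-0.49549301 -0.08858703 -3.78366729]
fixed shift (array([-1.3,  3.6,  0. ]), array([ 0.0003, -0.0005, -0.    ]))
u in tool [ 2.05961140e-01 -9.78536643e-01 -2.16255590e-04]
```

>>> {"fn": "arm_command", "kwargs": {
  "series": [
    [[0,2,3,0,0,0,-1],[-1,3.5,6,0,0,0,-1],[-1,3.5,9,0,0,0,-1],[-1,3.5,12,0,0,0,-1],[-1,3.5,15,0,0,0,-1],[-1,3.5,15,0,0,0,-1]]
  ]
}}

```text
t: 8.12
eef_pos: [0.4832, 0.2151, 0.1612]
eef_rot: [-0.642, 0.766, -0.002, 0.003]
wrist_force: [6.2, -4.5, 0.1]
width: 0.313
gripper_force: 30.0
```

>>> {"fn": "arm_command", "kwargs": {
  "series": [
    [[0,0.5,3,0,0,0,-1],[0,1,6,0,0,0,-1],[0,1,9,0,0,0,-1],[0,1.5,12,0,0,0,-1],[0,1.5,15,0,0,0,-1],[0,1.5,15,0,0,0,-1]]
  ]
}}

```text
t: 8.88
eef_pos: [0.4811, 0.215, 0.1456]
eef_rot: [-0.642, 0.767, -0.001, 0.002]
wrist_force: [5.9, -4.3, -1.1]
width: 0.314
gripper_force: 30.0
```

>>> {"fn": "arm_command", "kwargs": {
  "series": [
    [[0,0,3,0,0,0,-1],[0,0,6,0,0,0,-1],[0,0,9,0,0,0,-1],[0,0,12,0,0,0,-1],[0,0,12,0,0,0,-1]]
  ]
}}

```text
t: 9.5
eef_pos: [0.481, 0.2149, 0.1335]
eef_rot: [-0.642, 0.767, -0.001, 0.002]
wrist_force: [6.5, -4.2, -1.3]
width: 0.311
gripper_force: 30.0
```

>>> {"fn": "arm_command", "kwargs": {
  "series": [
    [[0,0,3,0,0,0,-1],[0,0,6,0,0,0,-1],[0,0,8,0,0,0,-1],[0,0,10,0,0,0,-1],[0,0,10,0,0,0,-1]]
  ]
}}

```text
t: 10.12
eef_pos: [0.4811, 0.2148, 0.1255]
eef_rot: [-0.642, 0.766, -0.002, 0.002]
wrist_force: [3.8, -7.4, 10.4]
width: 0.314
gripper_force: 30.0
```

>>> {"fn": "arm_command", "kwargs": {
  "series": [
    [[0,0,-1,0,0,0,-1],[0,0,-1,0,0,0,1],[0,0,-1,0,0,0,1],[0,0,-1,0,0,0,1],[0,0,-1,0,0,0,1],[0,0,-1,0,0,0,1],[0,0,-30,0,0,0,1],[0,0,-70,0,0,0,1],[0,0,-110,0,0,0,1],[0,0,-140,0,0,0,1],[0,0,-140,0,0,0,1]]
  ]
}}

```text
t: 11.5
eef_pos: [0.48, 0.216, 0.2652]
eef_rot: [-0.642, 0.767, -0.0, 0.003]
wrist_force: [-0.0, 0.1, -0.6]
width: 0.999
gripper_force: 0.0
```

```bash
python3 - <<'E'
from h import *
s=status.read_state();print(s["t"],s["eef_pos"],s["wrist_force"])
snap("side","pics/s3.png")
cv2.imwrite("pics/s4.png",cv2.resize(cv2.imread("pics/s3.png")[130:250,205:345],None,fx=4,fy=4,interpolation=cv2.INTER_CUBIC))
c=np.load("pics/s3.npz"); print("seated collar top",proj(c,[.4805,.215,.094]),"head top",proj(c,[.4805,.215,.148]))
E
```

```text
11.5 [0.47997173 0.21601103 0.26524394] [-4.12970156e-04  9.41849763e-02 -6.43275655e-01]
seated collar top [269.1327713  197.27333021] head top [267.66408411 175.1144493 ]
```

View pics/s4.png

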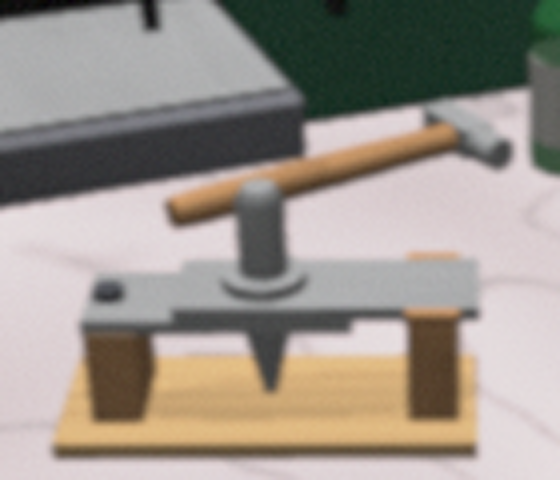

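The drift stands upright with its collar flush on the upper bar at crop (263,280) and its point through below at (270,390). The gripper is clear.

```bash
python3 -c "
from plant import r; print(r.job_done())"
```

```text
the job is handed in; nothing more can be done
None
```

The job is handed in at about 11.5 s: the drift stands upright and released in both holes, its collar flush on the upper bar, and the blunt pin was never touched; the hand-in gave no verdict.

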